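# Pin a rod end into a clevis bracket and hold the bracket over its mounting studs

## Robot

A 6-joint arm with a two-finger parallel gripper is mounted at the origin on a cart in front of the work surface, level with it; the furniture and walls round the work are solid. World frame = base frame: x ahead of the robot, y to its left, z up, the work surface at z = 0. Lengths are in m, angles in rad, forces in N, time in s.
With the tool pointing down it reaches from about 0.225 to 0.725 m from the base axis. Payload 3.1 kg.
Tool frame: the origin (TCP) lies at the very end of the fingers, on their centre line; the grasp point (between the pads) lies 19 mm behind it; z points along the fingers, y is the line along which they close (so a half turn about z gives the same grasp; the last joint's range is limited). The gripper opens to 85 mm and grips with 20 to 120 N. Pads are 22 mm wide; open, the fingers measure 114 mm over their backs; the gripper's body (76 mm by 85 mm) begins 54 mm behind the grasp point. The pads swing forward as they close: fully open they stand 13 mm farther back than shut.
Start: joints at [1.035, 0.048, 0.099, 1.622, 0, 1.443], TCP at [0.208, 0.482, 0.202] pointing down, gripper open.
Joint ranges: [-2.91, 2.91], [-0.99, 1.94], [-1.21, 1.42], [-2.12, 2.29], [-1.49, 1.47], [-3.14, 3.14]. Speed limits (rad/s): [2.79, 2.79, 3.14, 3.14, 3.14, 3.14].

## Interface

Orientations are given as a unit quaternion [w, x, y, z].
In Python, from bench import r, hand, vision, workorder gives the robot as it stands. Calls block until the motion is done:
- r.reach(position, orientation): joint-space move of the TCP to a pose.
- r.servo_line(position, frame=None, rate=0.15): straight line of the TCP; frame=None keeps the orientation; rate is the mean speed in m/s.
- r.move_j(angles): joint-space move.
- hand.move_gripper(opening, f_grip=None): opening from 0.0 (shut) to 1.0 (fully open); f_grip is the grip in N (None keeps the last); returns when the fingers have stopped.
- r.pause(seconds).
- r.solve_ik(position, orientation): joint angles nearest the present ones, or None.
- r.observe(): the state.
- vision.read_camera(name): name is "side" or "top" or "wrist"; returns the picture (480x640x3 uint8, red, green, blue); there is no depth.
- vision.camera_info(name): a dict with "fovy" (degrees; the focal length in pixels is half the picture's height over the tangent of half this angle, whatever the lens; pixels are square), "cx", "cy" (the principal point, pixels), "T" (4x4, takes a point from camera to world coordinates). Camera axes: x right, y down, z forward; pixel columns grow to the right and rows downward; lengths in m; the calibration is good to about 2 mm. A picture is of the moment at which its call begins: read the wrist's pose just before it. camera_info takes no time and is no camera call; for the wrist camera it gives the pose at the moment of the call.
A pose or a line that the arm cannot do raises r.Unreachable and nothing moves.
- workorder.finish_job(): hands the job in; it is judged then, once.
Trained networks look in the newest picture that a camera, given by its name, has taken for a name from the list of things; names that differ only in an ending like _2 or _b are one class to them, and where a whole thing is asked for, a point or a joint stands for the part that bears it (a point fixed in the world has none). Each returns a list of dicts, best first, with "confidence" (0 to 1); they miss things now and then, are a little off and sometimes report something else, mostly with a low value. They report only what shows in the picture. A call takes as long as a camera call. They do not tell look-alikes from the thing itself.
- vision.outline_of(camera, query): "pixels" (480x640 bool, what is visible of it) and "bbox" ([left, top, width, height] in pixels, round what is visible of it).
The state is a dict: "clock": time; "qpos": joint angles; "dq": joint speeds; "joint_torque": joint torques, N m; "eef_pos": TCP position; "tcp_rot": TCP orientation; "wrist_force": force on the tool from outside, world axes, zero at the start; "torque": the same for the moment, N m; "gripper_width": opening from 0.0 (shut) to 1.0 (fully open); "grasp_force": force on a finger pad.
Only numpy, scipy, OpenCV 4.12 (cv2) and the standard library are available. Lean on these libraries where they do the work, as an engineer would, in place of code of your own. Each camera call takes 0.05 s, during which the arm holds its last target. There are 200 camera calls.

## Task

Push the brass-headed pin fully home through the blue clevis bracket in the plywood cradle, so that it joins the steel rod end to the bracket; then take hold of only the dark square shank of the rod end, lift the bracket by it over the upright wooden fence board and bring it over the grey mounting plate, with its two foot holes lined up over the two studs. Stop about a centimetre above the stud tips without ever touching the plate, its studs or the fence board, do not disturb the other things on the table, and finish while holding the bracket hovering there, still and level: do not lower it or let go.

Things in the scene. Friction and masses are not known exactly. Their poses are not given: they have to be found in the camera images.
- bracket: blue clevis bracket, about 0.45 kg, in the cradle. Origin: centre of underside, z up. Foot 60 (x) x 130 (y) x 14 mm, two upright 26 mm holes at y = +-48 mm. Fork: cheeks at x = -28..-8 and 8..28 mm, y = -24..24, up to z = 92, with 11 to 13 mm cross holes along x at y = 0, z = 78 mm; floor of the slot at z = 44 mm. The pin enters from the -x side, which faces the robot.
- rod_end: steel rod end, 0.16 kg, standing loose in the bracket's slot, holes in line. Origin: centre of underside, on the slot floor; axes as the bracket's. Lug 13.5 x 40 x 50 mm, hole along x at z = 34; dark square shank 20 x 20 mm at z = 56..100 mm (grip it here), brass cap to z = 103. Once pinned, the bracket hangs from it within a few degrees of level, about 2 mm lower against it than it stood.
- pin: headed pin, 0.05 kg, started through the bracket's -x cheek, tip in the rod end's hole. Origin: on its axis, at the shoulder; x along the shank to the tip. Shank 10 mm thick, 60 long with a bullet nose; brass head: collar 20 mm across, x = -4..0, knob 14 across, x = -14..-4 mm: push its flat end. Home: origin at x = -28, z = 78 mm in the bracket's frame (starts near x = -60).
- cradle: plywood cradle, fixed: open tray 76 (x) x 146 (y) x 14 mm, floor 6 mm and walls 6 mm thick; the bracket stands in it with 2 mm of play and lifts straight out. Behind the fork (at x = 30..45 mm, y = -23..23) two posts 90 mm high with rubber pads keep the bracket from sliding and tipping while the pin is pushed. Origin: centre of its underside, on the table.
- mount: grey mounting plate, fixed on the other side of the fence: 70 (x) x 140 (y) x 10 mm, origin at the centre of its underside, on the table. Two upright steel studs 10 mm in diameter at y = +48 and y = -48 mm, tips 40 mm above the table. Same when turned half round.
- stud_tips (a point): the point midway between the two stud tips, 40 mm above the table; axes as the mounting plate (y along the line of the studs). The underside centre of the bracket (its origin) has to hover about 10 mm above this point, the bracket's y along this y.
- fence_board: wooden fence board, fixed along world x against the saw's low white fence, between the cradle and the mounting plate: 320 mm long, 12 mm thick, 75 mm high (the white fence behind it, 18 mm thick and longer, is 66 mm high). Origin: centre of its underside, on the table.
- square_block: bystander: hardwood block 45 x 85 x 38 mm, beside the fence on the cradle's side. Origin: centre of underside.
- sanding_block: bystander: cork sanding block 59 x 104 x 31 mm, beside the fence on the mounting plate's side. Origin: centre of underside.
- tape_elec: bystander: roll of black tape, 53 mm across, 19 mm high, beside the fence on the mounting plate's side. Origin: centre of underside.
- tin_box: bystander: blue tin box 97 x 129 x 44 mm at the back. Origin: centre of underside.
- offcut_1: bystander: wood offcut 35 x 77 x 20 mm at the back near the fence. Origin: centre of underside.
Not all that is in view belongs to the job. Of the things that look like the mount, the larger one is meant.

How it is judged:
On the way, in this order (a step that is already met when the one before it is completed fails the run):
1. the pin is fully home through bracket and rod end (shoulder within 3 mm of the cheek) while the bracket still stands in the cradle (x of pin in the frame of bracket between -0.031 and -0.025 m and y of pin in the frame of bracket between -0.005 and 0.005 m and z of pin in the frame of bracket between 0.073 and 0.083 m and z of bracket in the frame of cradle below 0.012 m), for 0.2 s.
2. the bracket hangs from the held rod end above the height of the fence (underside over 80 mm) (x of pin in the frame of bracket between -0.031 and -0.025 m and y of pin in the frame of bracket between -0.005 and 0.005 m and z of pin in the frame of bracket between 0.073 and 0.083 m and contact force between the fingers and rod_end above 2 N and contact force between each of the arm, the fingers and bracket below 0.5 N and height (world z) of bracket above 0.08 m), for 0.1 s.
At the end, for the whole second after the job is handed in: The bracket hangs still (under 20 mm/s), level and in line with the studs (0.12 rad each) from the held rod end, touched by neither arm nor plate, pin home within 3 mm, its underside 3 to 22 mm above the stud tips and its centre within 8 mm of their middle (x of pin in the frame of bracket between -0.031 and -0.025 m and y of pin in the frame of bracket between -0.005 and 0.005 m and z of pin in the frame of bracket between 0.073 and 0.083 m and contact force between the fingers and rod_end above 2 N and contact force between each of the arm, the fingers and bracket below 0.5 N and z of bracket in the frame of stud_tips between 0.003 and 0.022 m and horizontal distance between bracket and stud_tips below 0.008 m and angle between the y axis of bracket and the y axis of stud_tips, either way round below 0.12 rad and angle between bracket's own z axis and vertical below 0.12 rad and linear speed of bracket below 0.02 m/s and contact force between bracket and mount below 0.1 N); the arm keeps its last pose, push and grip.
It fails at once if the bracket, rod end or pin touches the mounting plate or its studs (contact force between any of bracket, rod_end, pin and mount above 0.5 N).
It fails at once if the bracket, rod end, pin or arm knocks against the fence board (contact force between any of bracket, rod_end, pin, the arm, the fingers and fence_board above 1 N).
It fails at once if a bystander is moved more than 20 mm (distance of any of square_block, sanding_block, tape_elec, tin_box, offcut_1 from where it was at the start of the episode above 0.02 m).
It also fails if it takes over 67 s, if anything falls off the work surface, if the arm or the gripper's body presses on something with over 40 N, if the wrist force passes 120 N, or if a joint passes its speed limit or range.

## Working session

There is one attempt and no reset: what is moved stays moved. The work goes in short steps, each a Python script; the robot and the scene stay as the last script left them, time stands still between calls to the robot, and variables do not carry over. Pictures are saved under pics/ and viewed, at most 12 in all, crops included, and the job is handed in when it is done.

```bash
mkdir -p pics; ls
python3 - <<'E'
from bench import r, hand, vision, workorder
import cv2,numpy as np
ims=[]
for c in ["top","side"]:
    im=vision.read_camera(c); cv2.imwrite(f"pics/{c}0.png",im[:,:,::-1])
    i=vision.camera_info(c); print(c,i["fovy"],i["cx"],i["cy"],np.round(i["T"],3).tolist())
    for q in ["bracket","rod_end","pin","cradle","mount","fence_board","square_block"]:
        for d in vision.outline_of(c,q)[:3]:
            print(c,q,round(d["confidence"],2),d["bbox"],int(d["pixels"].sum()))
print(r.observe())
E
```

```text
pics
top 49.1284920749885 322.76376330023976 241.07346506288908 [[-0.024, -0.974, 0.224, 0.409], [-1.0, 0.024, -0.002, 0.073], [-0.003, -0.224, -0.975, 1.081], [0.0, 0.0, 0.0, 1.0]]
top rod_end 0.71 [193.0, 284.7, 23.8, 16.8] 275
top pin 0.69 [201.7, 307.5, 7.0, 29.3] 151
top cradle 0.61 [172.7, 271.1, 76.2, 51.3] 774
top mount 0.8 [386.6, 244.7, 46.5, 29.5] 1053
top mount 0.79 [393.8, 302.8, 66.0, 43.8] 2377
top fence_board 0.94 [323.3, 188.0, 10.0, 160.4] 1026
top square_block 0.79 [296.3, 254.1, 22.8, 46.4] 934
top square_block 0.73 [190.4, 286.5, 26.3, 12.6] 319
side 49.177311526063676 320.9883295575712 242.5003579786615 [[-0.882, -0.3, 0.364, 0.275], [-0.472, 0.541, -0.697, 0.71], [0.012, -0.786, -0.618, 0.653], [0.0, 0.0, 0.0, 1.0]]
side bracket 0.81 [248.0, 329.1, 70.6, 97.2] 3573
side rod_end 0.67 [271.9, 312.3, 24.8, 61.6] 818
side pin 0.71 [299.3, 353.2, 36.8, 16.6] 303
side cradle 0.72 [237.9, 326.5, 94.7, 107.6] 1653
side cradle 0.47 [237.1, 257.2, 41.4, 25.2] 682
side mount 0.91 [396.4, 209.1, 54.1, 52.1] 1649
side mount 0.78 [340.7, 207.2, 37.4, 33.1] 652
side fence_board 0.86 [256.5, 221.2, 161.6, 89.0] 5168
side square_block 0.58 [294.1, 264.5, 53.8, 42.5] 1617
{'clock': 0.8, 'qpos': array([1.03523327e+00, 4.79727400e-02, 9.92527731e-02, 1.62200917e+00,
       9.38997397e-06, 1.44300441e+00]), 'dq': array([ 5.94967666e-04,  8.22452769e-04,  1.04279756e-03, -8.88461576e-04,
        1.98472309e-03, -5.81759146e-05]), 'joint_torque': array([-8.60547516e-05, -3.38587976e+01,  3.20125473e+01,  6.42558061e-04,
       -1.47209821e-04,  5.32080577e-06]), 'eef_pos': array([0.20820653, 0.48196114, 0.20195225]), 'tcp_rot': array([6.50056319e-06, 2.02475938e-01, 9.79287237e-01, 3.32932099e-05]), 'wrist_force': array([ 0.37594899, -0.51903623,  0.04208566]), 'torque': array([ 0.00288922, -0.00166472, -0.01259968]), 'grasp_force': 0.0, 'gripper_width': 0.9999735378281892}
```

View pics/top0.png

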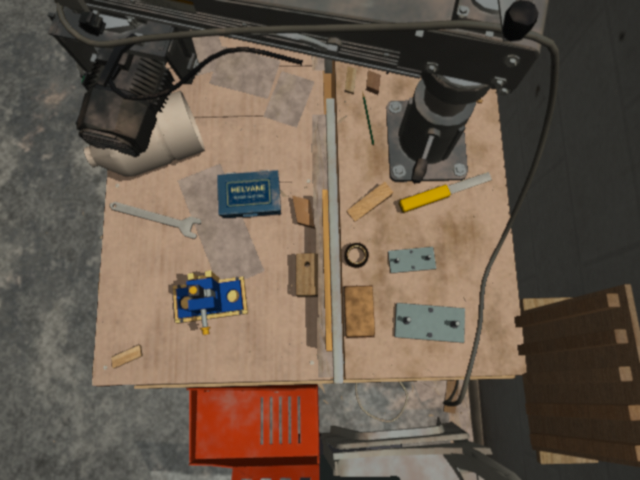

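View pics/side0.png

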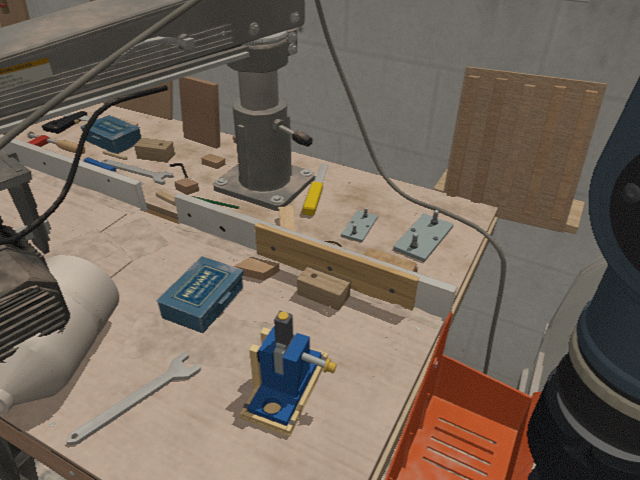

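Top picture: the plates that could be the mount are the small one at (412,260) and the large one at (430,323). I choose the large one, as described. The bracket and cradle are at (208,297), the pin head at (206,330) and the fence board at (328,270). Next I take rough positions.

```bash
cat > h.py <<'E'
from bench import r, hand, vision, workorder
import cv2, numpy as np
from scipy.spatial.transform import Rotation as R
def K(i):
    f=240/np.tan(np.radians(i["fovy"]/2)); return f,i["cx"],i["cy"]
def ray(i,uv):
    f,cx,cy=K(i); d=np.array([(uv[0]-cx)/f,(uv[1]-cy)/f,1.]); T=np.array(i["T"]); return T[:3,3],T[:3,:3]@d
def onz(i,uv,z):
    o,d=ray(i,uv); return o+d*(z-o[2])/d[2]
def proj(i,P):
    f,cx,cy=K(i); T=np.array(i["T"]); p=(np.atleast_2d(P)-T[:3,3])@T[:3,:3]; return np.c_[cx+f*p[:,0]/p[:,2],cy+f*p[:,1]/p[:,2]]
def tri(obs):
    A=np.zeros((3,3));b=np.zeros(3)
    for i,uv in obs:
        o,d=ray(i,uv); d=d/np.linalg.norm(d); M=np.eye(3)-np.outer(d,d); A+=M; b+=M@o
    return np.linalg.solve(A,b)
def rectz(i,mask,z):
    v,u=np.nonzero(mask); P=np.array([onz(i,(a,b),z)[:2] for a,b in zip(u,v)],np.float32)
    return cv2.minAreaRect(P)
def down(yaw):  # tool down, tool y axis along world direction yaw+90deg ; tool x along yaw
    q=(R.from_euler('z',yaw)*R.from_euler('x',np.pi)).as_quat(); return np.array([q[3],q[0],q[1],q[2]])
def shot(c,name=None):
    i=vision.camera_info(c); im=vision.read_camera(c)
    if name: cv2.imwrite(f"pics/{name}.png",im[:,:,::-1])
    return i,im
E
python3 - <<'E'
from h import *
I={}
M={}
for c in ["top","side"]:
    I[c],_=shot(c)
    for q in ["mount","pin","rod_end","bracket","cradle","fence_board","square_block","tin_box"]:
        M[c,q]=vision.outline_of(c,q)
        for d in M[c,q][:2]:
            z={"mount":.01,"square_block":.038,"fence_board":.075,"cradle":.01,"tin_box":.044}.get(q)
            if z: print(c,q,np.round(d["confidence"],2),[np.round(x,3) for x in rectz(I[c],d["pixels"],z)])
for q in ["pin","rod_end"]:
    o=[(I[c],np.argwhere(M[c,q][0]["pixels"]).mean(0)[::-1]) for c in I if M[c,q]]
    print(q,o and tri(o),[x[1] for x in o])
s=r.observe(); i=vision.camera_info("wrist"); print(i["fovy"],i["cx"],i["cy"])
Rt=R.from_quat(np.roll(s["tcp_rot"],-1)).as_matrix(); T=np.array(i["T"])
print(np.round(Rt.T@(T[:3,3]-s["eef_pos"]),4), np.round(Rt.T@T[:3,:3],3))
E
```

```text
top mount 0.92 [array([ 0.481, -0.141]), array([0.142, 0.071]), np.float64(83.951)]
top mount 0.75 [array([ 0.611, -0.111]), array([0.048, 0.093]), np.float64(3.429)]
top cradle 0.86 [array([0.549, 0.307]), array([0.102, 0.148]), np.float64(6.906)]
top fence_board 0.57 [array([0.587, 0.066]), array([0.014, 0.313]), np.float64(89.755)]
top fence_board 0.29 [array([0.573, 0.106]), array([0.043, 0.084]), np.float64(88.627)]
top square_block 0.82 [array([0.579, 0.106]), array([0.043, 0.087]), np.float64(88.792)]
top tin_box 0.6 [array([0.751, 0.223]), array([0.1 , 0.13]), np.float64(3.364)]
top tin_box 0.23 [array([ 0.479, -0.133]), array([0.136, 0.071]), np.float64(83.512)]
side mount 0.71 [array([ 0.613, -0.109]), array([0.049, 0.112]), np.float64(4.159)]
side mount 0.58 [array([ 0.482, -0.146]), array([0.176, 0.074]), np.float64(84.864)]
side cradle 0.62 [array([0.562, 0.305]), array([0.122, 0.167]), np.float64(7.194)]
side fence_board 0.91 [array([0.584, 0.102]), array([0.334, 0.084]), np.float64(0.25)]
side square_block 0.66 [array([0.577, 0.123]), array([0.1  , 0.079]), np.float64(0.237)]
side tin_box 0.62 [array([0.746, 0.238]), array([0.115, 0.159]), np.float64(2.78)]
pin [0.48602352 0.30022771 0.08090896] [array([204.       , 324.0877193]), array([319.89910979, 362.6884273 ])]
rod_end [0.54287428 0.30571984 0.10691404] [array([198.85223368, 292.41924399]), array([281.49270483, 337.28619529])]
64.63304506345855 311.9786701770855 237.06472307131497
[ 0.0809 -0.0005 -0.1725] [[ 0.    -0.948 -0.318]
 [ 1.     0.001 -0.001]
 [ 0.001 -0.318  0.948]]
```

Run:
```python
import cv2
a=cv2.imread("pics/top0.png")[255:350,160:260]; b=cv2.imread("pics/side0.png")[300:440,230:345]
a=cv2.resize(a,None,fx=4,fy=4,interpolation=3); b=cv2.resize(b,None,fx=3.4,fy=3.4,interpolation=3)
h=max(a.shape[0],b.shape[0])
f=lambda x:cv2.copyMakeBorder(x,0,h-x.shape[0],0,0,0)
cv2.imwrite("pics/c0.png",cv2.hconcat([f(a),f(b)]))
```

```text
(no output)
```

View pics/c0.png

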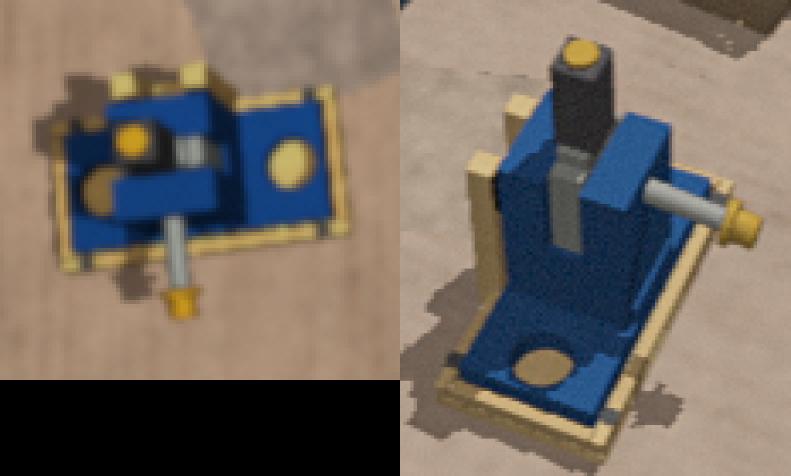

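The crop confirms the blue bracket in its cradle. The rod end stands in the slot, and the pin sticks out towards the robot with its brass head at crop pixel (183,300). Next, wrist views of the bracket and the mount.

Run:
```python
from h import *
import pickle
D=[]
def go(p,q):
    r.reach(p,q); r.pause(.3)
for n,(p,yaw,qs) in {"b1":((.45,.305,.28),.12,["bracket","rod_end","pin","cradle"]),"b2":((.45,.255,.28),.12,["bracket","rod_end","pin","cradle"]),
   "m1":((.40,-.141,.25),-.1,["mount"]),"m2":((.40,-.11,.25),-.1,["mount"])}.items():
    go(p,down(yaw)); i,im=shot("wrist","w_"+n)
    o={q:vision.outline_of("wrist",q) for q in qs}
    D.append((n,i,o)); print(n,r.observe()["clock"],[(q,round(d["confidence"],2),d["bbox"]) for q in qs for d in o[q][:2]])
pickle.dump(D,open("d.pkl","wb"))
cv2.imwrite("pics/b12.png",cv2.resize(cv2.hconcat([cv2.imread("pics/w_b1.png"),cv2.imread("pics/w_m1.png")])[:, :],(800,300),interpolation=cv2.INTER_AREA))
# pushing IK
for pitch in (90,75,60,45):
    q=(R.from_euler('z',.12)*R.from_euler('y',-np.radians(pitch))*R.from_euler('x',np.pi)).as_quat(); q=np.r_[q[3],q[:3]]
    Z=R.from_quat(np.roll(q,-1)).apply([0,0,1]); print(pitch,Z.round(2),[ (r.solve_ik(p,q) is not None) for p in ([.40,.29,.085],[.44,.295,.085],[.50,.302,.085])])
```

```text
b1 5.7667 [('bracket', 0.85, [260.0, 63.0, 121.6, 73.2]), ('rod_end', 0.9, [299.2, 87.4, 46.9, 25.2]), ('pin', 0.56, [313.1, 132.5, 20.2, 49.7]), ('pin', 0.49, [475.4, 33.3, 83.9, 93.9]), ('cradle', 0.89, [253.9, 45.9, 137.3, 94.0])]
b2 6.6333 [('bracket', 0.64, [215.7, 56.9, 122.5, 73.7]), ('bracket', 0.54, [557.3, 22.3, 38.8, 53.9]), ('rod_end', 0.58, [243.9, 76.5, 49.6, 27.6]), ('pin', 0.77, [262.4, 128.1, 21.7, 47.8]), ('cradle', 0.77, [205.8, 38.0, 139.4, 93.8])]
m1 11.6583 [('mount', 0.95, [233.9, 71.1, 141.3, 75.2]), ('mount', 0.66, [219.7, 0.8, 18.4, 5.3])]
m2 12.3083 [('mount', 0.77, [264.1, 69.8, 138.4, 74.2])]
90 [ 0.99  0.12 -0.  ] [False, False, True]
75 [ 0.96  0.12 -0.26] [False, False, False]
60 [ 0.86  0.1  -0.5 ] [False, True, True]
45 [ 0.7   0.08 -0.71] [True, True, True]
```

View pics/b12.png

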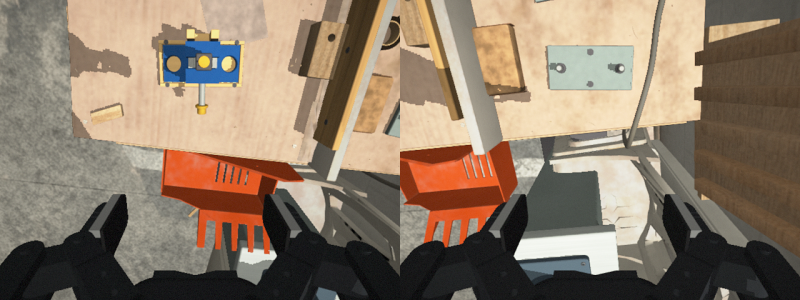

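The left view shows the bracket upright in its cradle, cap near (204,62) and pin head near (203,108). The right view shows the mount with studs near (559,68) and (620,68). I fit poses by silhouette.

```bash
cat >> h.py <<'E'
def box(x0,x1,y0,y1,z0,z1): return np.array([[x,y,z] for x in (x0,x1) for y in (y0,y1) for z in (z0,z1)])/1000.
CR=[box(-38,38,-73,73,0,14),box(30,45,-23,-9,0,90),box(30,45,9,23,0,90)]
BR=[box(-28,-8,-24,24,0,92),box(8,28,-24,24,0,92),box(-10,10,-10,10,100,144),box(-7,7,-7,7,144,147)]
MT=[box(-35,35,-70,70,0,10),box(-5,5,-53,-43,0,40),box(-5,5,43,53,0,40)]
def sil(i,boxes,x,y,yaw,z=0,s=4):
    m=np.zeros((480*s,640*s),np.uint8); Q=R.from_euler('z',yaw).as_matrix()
    for b in boxes:
        p=proj(i,b@Q.T+[x,y,z]); h=cv2.convexHull(((p+.5)*s-.5).round().astype(np.int32)); cv2.fillConvexPoly(m,h,255)
    return cv2.resize(m,(640,480),interpolation=cv2.INTER_AREA)/255.
def fit(views,boxes,x0):
    from scipy.optimize import minimize
    def cost(p):
        c=0
        for i,m in views:
            a=sil(i,boxes,p[0],p[1],p[2]/3); c+=1-np.minimum(a,m).sum()/np.maximum(a,m).sum()
        return c/len(views)
    x0=np.array([x0[0],x0[1],3*x0[2]])
    res=minimize(cost,x0,method="Nelder-Mead",options=dict(initial_simplex=np.vstack([x0,x0+np.diag([.01,.01,.1])]),xatol=1e-4,fatol=1e-5))
    return np.r_[res.x[:2],res.x[2]/3],res.fun
E
python3 - <<'E'
from h import *
import pickle
D=pickle.load(open("d.pkl","rb"))
B5=[b+[0,0,.006] for b in BR]
V=[];Mv=[]
for n,i,o in D:
    if n[0]=="b":
        m=np.zeros((480,640),bool)
        for q in ["cradle","bracket","rod_end"]: m|=o[q][0]["pixels"]
        V.append((i,m.astype(float)))
        im=cv2.imread(f"pics/w_{n}.png"); hsv=cv2.cvtColor(im,cv2.COLOR_BGR2HSV)
        ye=(cv2.inRange(hsv,(15,170,120),(32,255,255))>0)
        for q,z in (("rod_end",.153),("pin",.084)):
            x,y,w,h=[int(t) for t in o[q][0]["bbox"]]; mm=np.zeros_like(m); mm[y-3:y+h+4,x-3:x+w+4]=1
            pt=np.argwhere(ye&mm); c=pt.mean(0)[::-1]; print(n,q,len(pt),c,onz(i,c,z).round(4), "low edge",onz(i,(c[0],pt[:,0].max()),z).round(4))
    else: Mv.append((i,o["mount"][0]["pixels"].astype(float)))
for v in (V,V[:1],V[1:]): print("cradle",fit(v,CR+B5,(.545,.306,.12)))
for v in (Mv,Mv[:1],Mv[1:]): print("mount",fit(v,MT,(.481,-.141,-.1)))
print([np.degrees(x) for x in []])
E
```

```text
b1 rod_end 267 [325.8576779   98.37453184] [0.5408 0.3045 0.153 ] low edge [0.5348 0.3037 0.153 ]
b1 pin 182 [322.42857143 174.81318681] [0.4733 0.2964 0.084 ] low edge [0.4663 0.2955 0.084 ]
b2 rod_end 277 [259.7833935   89.77617329] [0.5407 0.3043 0.153 ] low edge [0.5343 0.3038 0.153 ]
b2 pin 197 [272.11675127 168.23350254] [0.4737 0.2961 0.084 ] low edge [0.4662 0.2955 0.084 ]
cradle (array([0.53961165, 0.30475047, 0.11603431]), np.float64(0.04529945834915711))
cradle (array([0.53967937, 0.30471522, 0.11133976]), np.float64(0.0488580603594857))
cradle (array([0.53962673, 0.3046293 , 0.12003191]), np.float64(0.040121129685252166))
mount (array([ 0.48264255, -0.14210009, -0.10394606]), np.float64(0.014025242998227383))
mount (array([ 0.48279199, -0.14205704, -0.09935659]), np.float64(0.013782459245277101))
mount (array([ 0.48257543, -0.14198038, -0.097845  ]), np.float64(0.010349366186342746))
[]
```

```bash
cat >> h.py <<'E'
B=np.array([.5402,.3045]); YAW=.117; U=np.array([np.cos(YAW),np.sin(YAW)])
def S(s,z): return np.r_[B+U*s/1000.,z]
def pq(p):
    q=(R.from_euler('z',YAW)*R.from_euler('y',-np.radians(p))*R.from_euler('x',np.pi)).as_quat(); return np.r_[q[3],q[:3]]
E
python3 - <<'E'
from h import *
P=None
for p in (65,60,55,50,45):
    ok=[r.solve_ik(S(s,z),pq(p)) is not None for s,z in ((-100,.16),(-92,.12),(-92,.077),(-70,.077),(-45,.077))]; print(p,ok)
    if all(ok): P=p;break
hand.move_gripper(0.0,40)
r.reach(S(-100,.16),pq(P)); print(r.observe()["clock"])
r.servo_line(S(-92,.077),rate=.12); r.pause(.3)
o=r.observe(); print(P,o["clock"],o["eef_pos"],S(-92,.077),o["wrist_force"])
i,im=shot("side","s1"); cv2.imwrite("pics/s1c.png",cv2.resize(im[280:440,220:420,::-1],(600,480),interpolation=3))
E
```

```text
65 [True, True, False, False, True]
60 [True, True, True, True, True]
17.6333
60 18.775 [0.44917337 0.29419638 0.07825166] [0.44882898 0.29376054 0.077     ] [0.86627877 0.38349942 0.21926739]
```

View pics/s1c.png

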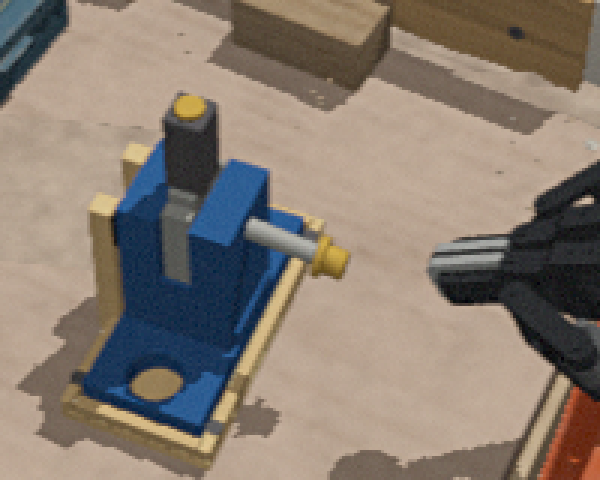

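Run:
```python
from h import *
i=vision.camera_info("side")
P=np.array([r.observe()["eef_pos"],S(-74,.084),S(-28,.084),S(-80.5,.0865)])
print((proj(i,P)-[220,280])*3)
```

```text
[[383.60080149 275.46451237]
 [347.29984529 254.57937328]
 [253.35110055 224.56859863]
 [361.04244456 255.34675811]]
```

Run:
```python
from h import *
o=r.observe(); print(o["gripper_width"],o["grasp_force"],o["eef_pos"],o["clock"])
i,im=shot("wrist"); j,im2=shot("side")
a=cv2.resize(im[200:480,120:520],(400,280)); b=cv2.resize(im2[330:400,320:420],(400,280),interpolation=3)
cv2.imwrite("pics/e1.png",cv2.hconcat([a,b])[:,:,::-1]); print(proj(i,o["eef_pos"])-[120,200],(proj(j,o["eef_pos"])-[320,330])*4)
```

```text
0.0009639517133177369 0.0 [0.44908146 0.29407389 0.07794104] 18.825
[[190.06084152  84.10033309]] [[111.46773532 167.2860165 ]]
```

View pics/e1.png

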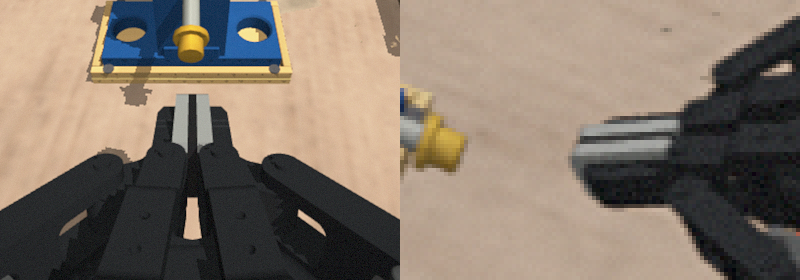

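Run:
```python
from h import *
i=vision.camera_info("wrist");j=vision.camera_info("side");o=r.observe()
p=tri([(i,(313,294)),(j,(364.3,365))]); Q=R.from_quat(np.roll(o["tcp_rot"],-1)).as_matrix()
print(p,Q.T@(p-o["eef_pos"]),proj(i,p),proj(j,p))
```

```text
[0.42817777 0.29013689 0.1007455 ] [ 0.0096775   0.00131597 -0.02987824] [[312.82915967 294.35029426]] [[364.23250046 364.89401117]]
```

Run:
```python
from h import *
r.servo_line(S(-92,.065),rate=.1)
r.servo_line(S(-60,.065),rate=.08)
s=-60
while s<-10:
    s+=2 ; r.servo_line(S(s,.065),rate=.04)
    o=r.observe(); f=o["wrist_force"]@np.r_[U,0]; print(s,(o["eef_pos"]-S(s,.065)).round(4),round(f,1),round(o["wrist_force"][2],1))
    if f<-12: break
print(o["clock"])
i,im=shot("side","s2"); cv2.imwrite("pics/s2c.png",cv2.resize(im[290:430,230:390,::-1],(640,560),interpolation=3))
```

```text
-58 [-0.0002  0.0001 -0.    ] -0.8 0.2
-56 [0.     0.0001 0.0001] -0.2 -0.8
-54 [ 0.0001 -0.      0.    ] 0.2 0.7
-52 [ 0.0001 -0.     -0.0001] -0.7 0.1
-50 [0.0001 0.     0.0001] -1.2 0.4
-48 [0.0003 0.0001 0.0004] -0.5 0.7
-46 [0.0002 0.     0.0003] -0.7 1.2
-44 [0.0002 0.     0.0003] -1.0 1.2
-42 [0.0003 0.     0.0003] -0.8 1.1
-40 [0.0003 0.0001 0.0005] -0.4 2.3
-38 [0.0002 0.     0.0002] -2.0 1.4
-36 [ 0.     -0.0001 -0.0002] 0.4 0.5
-34 [-0.0002 -0.0003 -0.0007] 0.6 -0.0
-32 [ 0.0001 -0.0001 -0.0001] 0.7 0.5
-30 [0.0001 0.     0.0001] -0.0 0.5
-28 [ 0.0001 -0.      0.0001] 0.9 0.4
-26 [0.0001 0.     0.0001] 0.3 -0.8
-24 [ 0.0001 -0.      0.0001] -0.0 0.5
-22 [0.0001 0.     0.0001] -1.0 -0.5
-20 [-0.0002 -0.     -0.0004] -1.7 -0.2
-18 [-0.0008 -0.     -0.0011] -8.4 2.5
-16 [-0.0026 -0.0001 -0.0038] -17.6 4.5
25.2417
```

View pics/s2c.png

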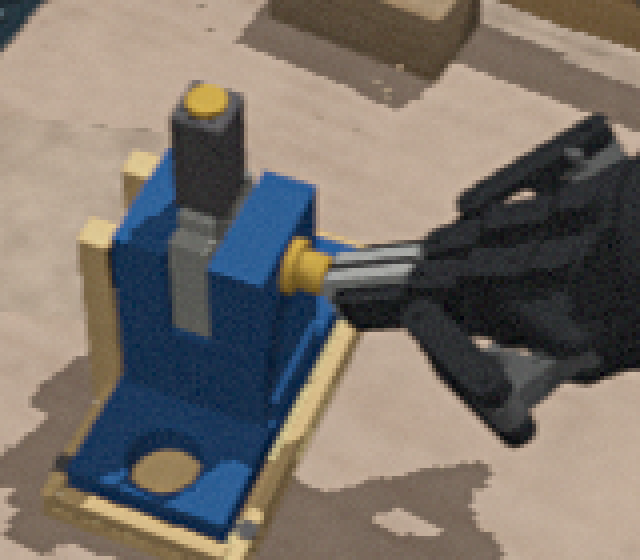

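The pin's collar sits against the cheek at (290,262), and the bracket is still upright in the cradle. I retreat, open the gripper, and re-measure from above.

Run:
```python
from h import *
r.servo_line(S(-50,.065),rate=.1); r.servo_line(S(-100,.16),rate=.2)
hand.move_gripper(.6,60)
r.reach(S(-95,.25),down(YAW)); r.pause(.3)
i,im=shot("wrist","w_b3")
m=np.zeros((480,640),bool); o={}
for q in ["cradle","bracket","rod_end","pin"]:
    o[q]=vision.outline_of("wrist",q); print(q,[(round(d["confidence"],2),d["bbox"]) for d in o[q][:2]])
    if q!="pin" and o[q]: m|=o[q][0]["pixels"]
print(fit([(i,m.astype(float))],CR+[b+[0,0,.006] for b in BR],(*B,YAW)))
ye=cv2.inRange(cv2.cvtColor(im,cv2.COLOR_RGB2HSV),(15,170,120),(32,255,255))>0
for q,z in (("rod_end",.153),("pin",.084)):
    x,y,w,h=[int(t) for t in o[q][0]["bbox"]]; mm=np.zeros_like(m); mm[y-3:y+h+4,x-3:x+w+4]=1
    pt=np.argwhere(ye&mm); c=pt.mean(0)[::-1]; p=onz(i,c,z); l=onz(i,(c[0],pt[:,0].max()+.5),z)
    print(q,p.round(4),"s",((p[:2]-B)@U*1000).round(1),"low s",((l[:2]-B)@U*1000).round(1))
print(r.observe()["clock"])
```

```text
cradle [(0.84, [236.3, 30.2, 149.2, 105.1])]
bracket [(0.75, [245.3, 49.4, 133.0, 80.7])]
rod_end [(0.72, [504.5, 0.0, 127.1, 242.3]), (0.64, [284.6, 71.0, 53.7, 29.6])]
pin [(0.89, [299.9, 126.5, 22.0, 16.1]), (0.51, [572.2, 111.9, 66.6, 103.1])]
(array([0.54001605, 0.30486832, 0.11816752]), np.float64(0.5797710544071408))<stdin>:14: RuntimeWarning: Mean of empty slice.
  ret = um.true_divide(
Traceback (most recent call last):
ValueError: zero-size array to reduction operation maximum which has no identity
```

Run:
```python
from h import *
i=vision.camera_info("wrist"); im=cv2.imread("pics/w_b3.png")
ye=cv2.inRange(cv2.cvtColor(im,cv2.COLOR_BGR2HSV),(15,170,120),(32,255,255))>0
for q,z,(x,y,w,h) in (("cap",.153,(285,71,53,30)),("pin",.084,(300,126,22,16))):
    mm=np.zeros_like(ye); mm[y-3:y+h+4,x-3:x+w+4]=1
    pt=np.argwhere(ye&mm); c=pt.mean(0)[::-1]; p=onz(i,c,z); l=onz(i,(c[0],pt[:,0].max()+.5),z)
    print(q,p.round(4),"s",((p[:2]-B)@U*1000).round(1),"low s",((l[:2]-B)@U*1000).round(1))
    if q=="cap": C=p[:2]
q=down(YAW); r.reach(np.r_[C,.23],q); r.servo_line(np.r_[C,.13],rate=.15); r.pause(.2)
o=r.observe(); print(o["clock"],o["eef_pos"],o["wrist_force"],C)
i,im=shot("side","s3"); cv2.imwrite("pics/s3c.png",cv2.resize(im[230:430,190:410,::-1],(660,600),interpolation=3))
print((proj(i,[o["eef_pos"],np.r_[C,.153],np.r_[C,.106]])-[190,230])*3)
```

```text
cap [0.5435 0.3046 0.153 ] s 3.3 low s -3.4
pin [0.5073 0.3003 0.084 ] s -33.2 low s -40.0
30.25 [0.54442658 0.30501383 0.13174875] [-0.41753876 -1.57104255 -0.6594504 ] [0.54349988 0.30459188]
[[275.90324073 283.45273804]
 [276.54813222 250.15331408]
 [280.0585377  322.4404503 ]]
```

View pics/s3c.png

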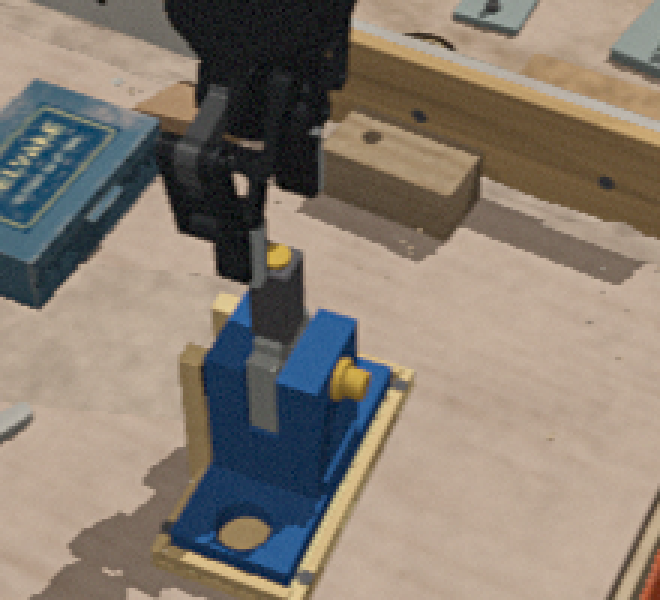

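Run:
```python
from h import *
i=vision.camera_info("side"); o=r.observe(); n=np.array([-U[1],U[0],0]); e=o["eef_pos"]
for z in (.13,.145,.155,.165,.175):
    c=np.r_[e[:2],z]; print(z,(proj(i,[c+n*.0255,c-n*.0255])-[190,230])@np.eye(2)*3)
print(o["gripper_width"])
```

```text
0.13 [[251.823229   326.43492958]
 [299.71919221 247.91337386]]
0.145 [[250.29269696 302.95087912]
 [298.89173068 224.6414528 ]]
0.155 [[249.24879169 286.93349219]
 [298.3280317  208.78771515]]
0.165 [[248.18543151 270.61759444]
 [297.75438856 192.65430319]]
0.175 [[247.10206742 253.99476249]
 [297.17053579 176.2337505 ]]
0.602625783798683
```

The side view shows the fingertips straddling the shank. The near fingertip ends at row ≈283, about 27 mm above the reported TCP, so I set the descent from that. The head is still seated at (350,378).

Run:
```python
from h import *
C=np.array([.5437,.3047])
for z in (.115,.1,.094,.088):
    r.servo_line(np.r_[C,z],rate=.08); o=r.observe(); print(z,o["eef_pos"].round(4),o["wrist_force"].round(1))
    if o["wrist_force"][2]>6: print("contact"); break
hand.move_gripper(0.0,70); r.pause(.2); o=r.observe(); print(o["gripper_width"],o["grasp_force"],o["wrist_force"].round(1),o["clock"])
i,im=shot("side","s4"); cv2.imwrite("pics/s4c.png",cv2.resize(im[270:430,210:370,::-1],(560,560),interpolation=3))
```

```text
0.115 [0.5427 0.3043 0.1133] [ 0.4  0.1 -0.3]
0.1 [0.5429 0.3043 0.0986] [ 0.2 -0.1  0.6]
0.094 [0.5434 0.3046 0.0935] [0.5 0.4 0.6]
0.088 [0.5433 0.3045 0.0874] [ 0.6 -0.2  0.1]
0.22140836934894692 68.38863372802734 [-1.2  0.1  1.5] 32.0583
```

View pics/s4c.png

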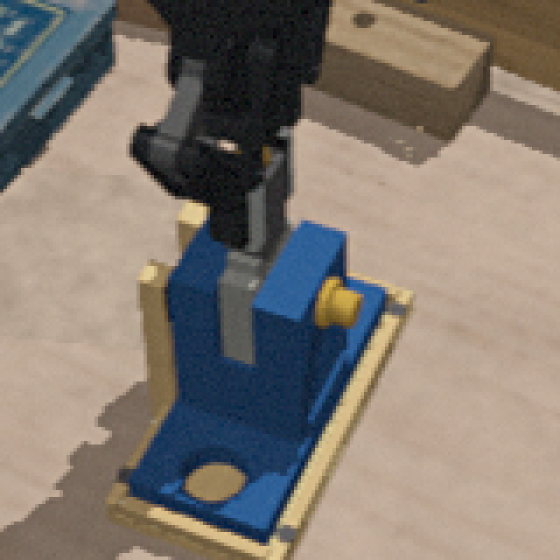

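Run:
```python
from h import *
i=vision.camera_info("side"); n=np.array([-U[1],U[0],0]); c=np.array([.5433,.3045,0])
for z in (.098,.108,.118): print(z,((proj(i,[c+n*.012+[0,0,z],c+n*.022+[0,0,z]])-[210,270])*3.5).round().tolist())
for z in (.1,.13,.217):
    r.servo_line([.5433,.3045,z],rate=.06 if z<.2 else .1); r.pause(.2); o=r.observe(); print(z,o["eef_pos"].round(4),o["wrist_force"].round(1),o["gripper_width"],o["grasp_force"])
r.pause(.3); print(o["clock"])
i,im=shot("side","s5"); cv2.imwrite("pics/s5c.png",cv2.resize(im[180:430,190:410,::-1],(528,600),interpolation=3))
```

```text
0.098 [[245.0, 272.0], [234.0, 290.0]]
0.108 [[244.0, 255.0], [233.0, 273.0]]
0.118 [[243.0, 237.0], [232.0, 256.0]]
0.1 [0.5426 0.3042 0.0988] [-0.8 -1.1 -7.6] 0.22614757133722807 69.6261477470398
0.13 [0.5432 0.3044 0.1294] [-0.7 -0.4 -7.8] 0.22475420975658744 69.65630292892456
0.217 [0.5428 0.3043 0.2159] [ 0.6  0.1 -7. ] 0.22661055380136713 72.828129529953
34.725
```

View pics/s5c.png

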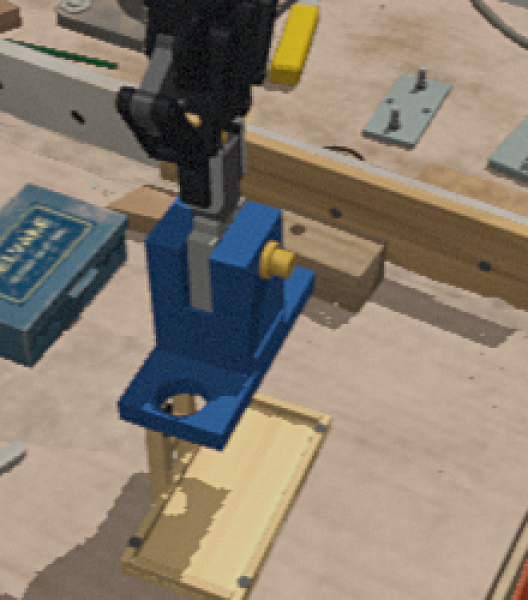

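The bracket hangs level from the shank, with the pin seated at (277,260) and the cradle left behind. Now across the fence, then a check by silhouette.

```bash
cat >> h.py <<'E'
BRF=[box(-30,30,-65,65,0,14),box(-28,-8,-24,24,0,92),box(8,28,-24,24,0,92)]
def fitb(z0,x0):
    "bracket x,y,z,yaw from top+side silhouettes (visible blue only, holes ignored)"
    from scipy.optimize import minimize
    V=[]
    for c in ("top","side"):
        i,im=shot(c); d=vision.outline_of(c,"bracket"); print(c,[(round(a["confidence"],2),a["bbox"]) for a in d[:2]])
        m=d[0]["pixels"] if d else None
        p=proj(i,[x0[0],x0[1],z0+.03])[0]
        hsv=cv2.cvtColor(im,cv2.COLOR_RGB2HSV); b=cv2.inRange(hsv,(105,150,30),(125,255,255))
        w=np.zeros_like(b); cv2.circle(w,tuple(int(t) for t in p),75,255,-1); b=cv2.morphologyEx(b&w,cv2.MORPH_CLOSE,np.ones((3,3)))
        n,l,st,ce=cv2.connectedComponentsWithStats(b); k=1+np.argmax(st[1:,4]); print("blue",c,st[k])
        b=(l==k).astype(np.uint8); h,_=cv2.findContours(b,cv2.RETR_EXTERNAL,cv2.CHAIN_APPROX_NONE); cv2.drawContours(b,h,-1,1,-1); V.append((i,b))
    def cost(p):
        c=0
        for i,b in V:
            a=sil(i,BRF,p[0],p[1],p[3]/3,p[2]); v,u=np.nonzero(a>.5); vb,ub=np.nonzero(b)
            e=[u.min()-ub.min(),u.max()-ub.max(),v.max()-vb.max()]; c+=1-np.minimum(a,b).sum()/np.maximum(a,b).sum()
        return c
    x=np.array([x0[0],x0[1],z0,3*x0[2]])
    s=minimize(cost,x,method="Nelder-Mead",options=dict(initial_simplex=np.vstack([x,x+np.diag([.008,.008,.008,.1])]),xatol=1e-4,fatol=1e-5))
    return np.r_[s.x[:3],s.x[3]/3].round(4),s.fun
E
python3 - <<'E'
from h import *
e=np.array([.5433,.3045,.217]); T=np.array([.4826,-.142,.217])
print("before",fitb(.1325,(.5435,.3045,.117)))
r.servo_line(T,down(-.1),rate=.11); r.pause(.4); o=r.observe(); print(o["clock"],o["eef_pos"],o["wrist_force"].round(1),o["grasp_force"])
r.servo_line([T[0],T[1],.165],rate=.06); r.pause(.6); o=r.observe(); print(o["clock"],o["eef_pos"],o["wrist_force"].round(1))
print("after",fitb(.081,(.4826,-.142,-.1)))
i,im=shot("side","s6"); j,im2=shot("top","t6")
a=cv2.resize(im[130:290,360:500],(400,457),interpolation=3); b=cv2.resize(im2[250:375,370:480],(400,457),interpolation=3)
cv2.imwrite("pics/f6.png",cv2.hconcat([a,b])[:,:,::-1])
E
```

```text
top [(0.61, [157.2, 266.8, 75.9, 45.4])]
blue top [ 158  270   73   41 1394]
side [(0.93, [238.6, 263.3, 80.9, 102.7])]
blue side [ 240  263   81  104 4331]
before (array([0.5435, 0.306 , 0.1319, 0.1263]), np.float64(0.6405595468879995))Traceback (most recent call last):
  File "<stdin>", line 4, in <module>
bench.Unreachable: the arm cannot follow that straight line within its joint ranges
```

Run:
```python
from h import *
o=r.observe(); print(o["qpos"].round(2),o["clock"])
a=np.array([.5433,.3045,.217]); T=np.array([.4826,-.142,.217])
for t in np.linspace(0,1,9):
    q=r.solve_ik(a+(T-a)*t,down(.117-.217*t)); print(t,None if q is None else np.round(q,2))
print(r.solve_ik(np.r_[T[:2],.135],down(-.1)))
```

```text
[ 0.4   0.32  0.44  1.69 -0.   -2.86] 35.275
0.0 [ 0.4   0.32  0.44  1.69  0.   -2.86]
0.125 [ 0.32  0.23  0.33  1.67  0.   -2.91]
0.25 [ 0.23  0.15  0.24  1.66  0.   -2.97]
0.375 [ 0.13  0.09  0.17  1.65  0.   -3.04]
0.5 [ 0.03  0.04  0.12  1.65  0.   -3.12]
0.625 [-0.08  0.    0.08  1.65  0.    3.08]
0.75 [-0.2  -0.02  0.06  1.65  0.    2.99]
0.875 [-0.31 -0.02  0.06  1.65  0.    2.91]
1.0 [-0.42 -0.    0.08  1.65  0.    2.82]
[-0.41954557 -0.01406399 -0.09648487  1.48837544  0.          2.82204708]
```

Joint 6 runs out of range that way. The mount is the same when turned half round, so I bring the bracket over turned by half a turn, in two segments.

Run:
```python
from h import *
a=np.array([.5433,.3045,.217]); T=np.array([.4826,-.142,.217])
for t in (.25,.5,.75,1):
    r.servo_line(a+(T-a)*t,down(.117-3.3586*t),rate=.1); o=r.observe(); print(t,o["clock"],o["qpos"].round(2),o["wrist_force"].round(1))
r.pause(.4); o=r.observe(); print(o["clock"],o["eef_pos"],o["wrist_force"].round(1),o["grasp_force"])
r.servo_line([T[0],T[1],.165],rate=.06); r.pause(.6); o=r.observe(); print(o["clock"],o["eef_pos"],o["wrist_force"].round(1))
print("after",fitb(.081,(.4826,-.142,-.1)))
i,im=shot("side","s6"); j,im2=shot("top","t6")
a=cv2.resize(im[130:290,360:500],(400,457),interpolation=3); b=cv2.resize(im2[250:375,370:480],(400,457),interpolation=3)
cv2.imwrite("pics/f6.png",cv2.hconcat([a,b])[:,:,::-1]); print(r.observe()["clock"])
```

```text
0.25 36.55 [ 0.23  0.15  0.24  1.66  0.   -2.19] [-0.8  0.1 -8.3]
0.5 37.825 [ 0.03  0.04  0.12  1.65  0.   -1.55] [ 0.6 -0.1 -8. ]
0.75 39.1 [-0.19 -0.02  0.06  1.65  0.   -0.94] [ 0.9  0.8 -7. ]
1 40.375 [-0.42 -0.    0.08  1.65  0.   -0.32] [ 0.2 -0.2 -7.8]
40.775 [ 0.48263359 -0.1418254   0.21700372] [-0.  -0.2 -7.5] 72.89130449295044
42.3917 [ 0.48259519 -0.14199971  0.16498804] [ 0.2  1.1 -7.2]
top [(0.71, [402.9, 298.8, 71.9, 38.4]), (0.19, [291.4, 197.6, 19.6, 30.2])]
blue top [ 404  301   71   36 1069]
side [(0.58, [401.4, 159.1, 53.0, 63.8])]
blue side [ 402  155   55   71 1929]
after (array([ 0.4838, -0.1424,  0.0805, -0.061 ]), np.float64(0.7014067114939978))
42.6917
```

View pics/f6.png

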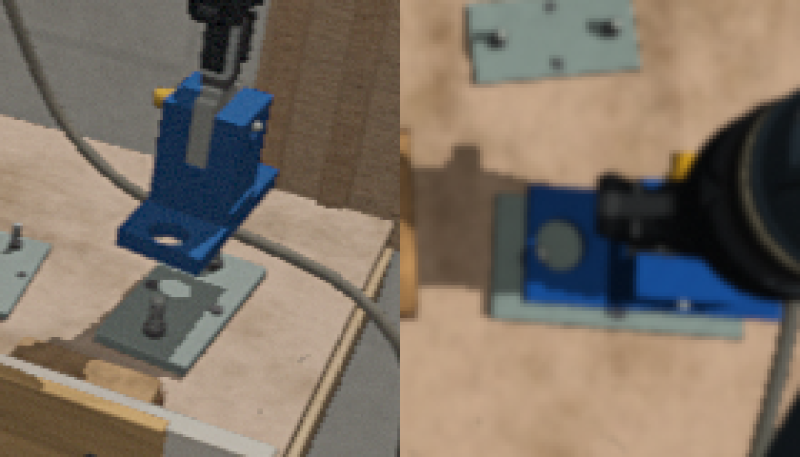

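Side view: the bracket hangs level over the plate, foot hole at (168,240) and the near stud tip at (156,298). In the top view its edges run parallel to the plate. I compare hole and stud positions numerically, then descend.

Run:
```python
from h import *
s=vision.camera_info("side");t=vision.camera_info("top")
print("hole top",onz(t,(413.7,316.5),.0945).round(4),"hole side",onz(s,(418.8,214),.0945).round(4),"stud side",onz(s,(414.6,234.3),.04).round(4),"exp",(.4874,-.0942))
r.servo_line([.4826,-.142,.145],rate=.05); r.pause(.5)
print("now",fitb(.060,(.4826,-.142,-.1)))
V=[]
for c in ("side",):
    i,im=shot(c,"s7"); b=cv2.resize(im[150:290,380:490],(550,600),interpolation=3); 
    a=im
cv2.imwrite("pics/f7.png",cv2.resize(im[150:270,380:480],(500,600),interpolation=3)[:,:,::-1]); o=r.observe(); print(o["clock"],o["eef_pos"],o["wrist_force"].round(1))
```

```text
hole top [ 0.4874 -0.0947  0.0945] hole side [ 0.4858 -0.0825  0.0945] stud side [ 0.4901 -0.0908  0.04  ] exp (0.4874, -0.0942)
top [(0.71, [403.4, 298.8, 67.6, 38.9])]
blue top [ 403  302   68   35 1007]
side [(0.66, [398.4, 160.9, 56.7, 74.3])]
blue side [ 401  165   54   70 1891]
now (array([ 0.4844, -0.1434,  0.059 , -0.054 ]), np.float64(0.698529446794169))
43.9917 [ 0.48260861 -0.14201268  0.14499736] [ 0.5  0.1 -8.1]
```

View pics/f7.png

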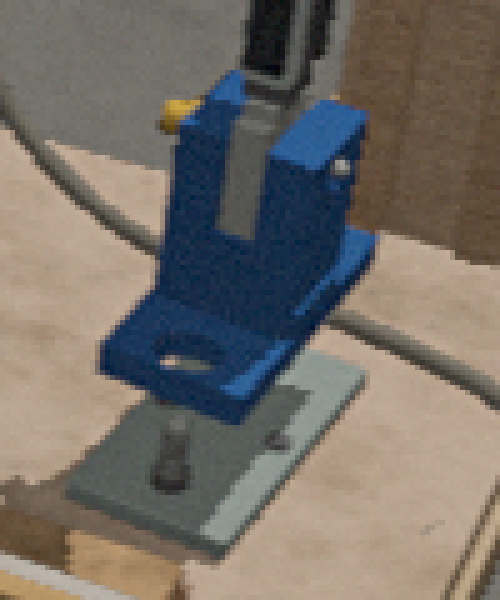

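Run:
```python
from h import *
s=vision.camera_info("side")
def P(x,y,z,yaw,pts): return ((proj(s,np.array(pts)/1000@R.from_euler('z',yaw).as_matrix().T+[x,y,z])-[380,150])*5).round().tolist()
pts=[[30,65,0],[-30,65,0],[-30,-65,14],[0,48,14]]
print("seen  [103,370] [240,424] [375,235] hole(193,350)")
for p in ((.4826,-.142,.059,-.1),(.4826,-.142,.061,-.1),(.4826,-.142,.061,-.06),(.4844,-.1434,.059,-.054)): print(p,P(*p,pts))
print("mount corners",P(.4826,-.142,0,-.1,[[35,70,10],[-35,70,10],[-35,-70,10],[0,48,40]]),"seen (70,492)(220,550)(365,370) tip~(178,400?)")
```

```text
seen  [103,370] [240,424] [375,235] hole(193,350)
(0.4826, -0.142, 0.059, -0.1) [[98.0, 375.0], [242.0, 429.0], [383.0, 240.0], [193.0, 350.0]]
(0.4826, -0.142, 0.061, -0.1) [[99.0, 370.0], [243.0, 424.0], [384.0, 236.0], [194.0, 345.0]]
(0.4826, -0.142, 0.061, -0.06) [[104.0, 374.0], [250.0, 425.0], [379.0, 233.0], [199.0, 347.0]]
(0.4844, -0.1434, 0.059, -0.054) [[101.0, 376.0], [247.0, 426.0], [374.0, 233.0], [196.0, 348.0]]
mount corners [[68.0, 476.0], [231.0, 541.0], [373.0, 365.0], [183.0, 419.0]] seen (70,492)(220,550)(365,370) tip~(178,400?)
```

Run:
```python
from h import *
r.servo_line([.4834,-.141,.1375],rate=.04); r.pause(1.0); o=r.observe(); print(o["clock"],o["eef_pos"],o["wrist_force"].round(1),o["grasp_force"])
print("now",fitb(.0525,(.4834,-.141,-.1)))
print(workorder.finish_job())
```

```text
45.3333 [ 0.48339931 -0.14101944  0.13749556] [ 0.4 -0.1 -7.8] 72.88632273674011
top [(0.68, [400.3, 301.2, 69.6, 36.1])]
blue top [402 303  67  34 986]
side [(0.89, [399.2, 169.6, 51.7, 69.1])]
blue side [ 399  168   55   70 1866]
now (array([ 0.4847, -0.1396,  0.0526, -0.0478]), np.float64(0.7112626027946866))
the job is handed in; nothing more can be done
None
```

I handed the job in at about 45 s: the pin is home and the bracket hangs from the rod end's shank about 12 mm above the stud tips. I estimate it is within about 4 mm of their centre and roughly in line, turned half round because of joint 6's range; no verdict came back.

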